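# Find the stamped crate and push it to the dispatch line

## Task

One of these two empty wooden crates has its owner's mark burnt into its underside: without picking either up, check first the one on the robot's left, then the other, by pushing with the fingertips so that it tips towards the robot on its near edge against the stop strip, steeply enough (some 55 degrees) for the camera across the table to see its underside, and after a moment letting it gently back down flat. Then push the marked crate, flat on the board, away from the robot until its whole far edge lies on the strip of masking tape, and leave the other crate at the stop strip and the tape roll, pencil and cup where they are.

Things in the scene. Friction and masses are not known exactly. Their poses are not given: they have to be found in the camera images.
- board: Fixed brown MDF packing board on the table, 400 (its x) x 640 (y) x 9 mm; its top, where the work is done, is 9 mm above the table. Origin: centre of its underside; x away from the robot, y to its left, z up. A dark wooden stop strip is screwed on along the robot's side, 22 mm wide, full length, standing 7 mm above the board's top; its far face is at x = -178 mm of the board.
- line_mid (a point): Dispatch line: straight strip of pale masking tape on the board, 50 mm wide (its x), 600 mm long (its y), parallel to the stop strip within 4 degrees, 230 to 265 mm beyond its far face; flat, nothing catches on it. The point is the middle of the strip at its surface; x across it, away from the robot, y along it to the left.
- crate_a: The crate WITH the mark (a dark burnt ring, 84 mm across, with a branched bar in it, centred on the underside). Open empty crate of pale wood, 130 (its x) x 160 (y) x 60 mm high, 0.2 to 0.33 kg. Starts left or right at random, flat on the board, its near long side along the stop strip, 2 to 16 mm from it. Origin: centre of the underside; x away from the robot, z up.
- crate_b: The crate WITHOUT the mark, otherwise the same, on the other side. Both: walls 8 mm, floor 6 mm, inside 114 x 144 mm with 14 mm square posts in the corners; the long sides (facing -x and +x) are two slats each, 6 to 26 and 34 to 60 mm above the underside; the ends are closed. Origin as crate_a.
- crate_a_near_edge (a point): Middle of crate_a's lower edge nearest the robot (crate x = -65 mm, underside). The crate turns on this edge when tipped; it is kept from sliding towards the robot by the stop strip and creeps up to 12 mm away from it as the near side leans over the strip.
- crate_a_far_edge (a point): Middle of crate_a's lower edge farthest from the robot (crate x = +65 mm, underside). A push of 3 to 12 N towards the robot, high on the outside of the far long side, slides it to the stop strip and tips it. Centre of mass some 23 mm above the underside: below about 65 degrees it falls back flat if let go.
- crate_a_far_left (a point): Left (+y) end of crate_a's far lower edge (crate x = +65, y = +80 mm, underside).
- crate_a_far_right (a point): Right (-y) end of crate_a's far lower edge (crate x = +65, y = -80 mm, underside).
- crate_b_near_edge (a point): Middle of crate_b's lower edge nearest the robot; it behaves as crate_a's.
- crate_b_far_edge (a point): Middle of crate_b's lower edge farthest from the robot; it behaves as crate_a's.
- tape_roll: Bystander: loose roll of blue tape, flat on the board beyond the line, 104 mm across, 36 mm high; origin: centre of its underside.
- pencil: Bystander: loose flat yellow carpenter's pencil, 174 x 14 x 8 mm, lying along x on the board between the crates, point away from the robot; origin: underside, 75 mm from its blunt end.
- mug: Bystander: loose steel cup, 80 mm across, 90 mm high, on the table right of the board; origin: centre of its underside.

How it is judged:
By the outcome, as a careful person would: the job done as asked, in the order asked, and still so for the second after the job is handed in, with the robot touching nothing.
It also fails if it takes over 72 s, if anything falls off the work surface, if the arm or the gripper's body presses on something with over 40 N, if the wrist force passes 120 N, or if a joint passes its speed limit or range.

## Robot

A 6-joint arm with a two-finger parallel gripper is mounted at the origin on the work surface. World frame = base frame: x ahead of the robot, y to its left, z up, the work surface at z = 0. Lengths are in m, angles in rad, forces in N, time in s.
With the tool pointing down it reaches from about 0.375 to 0.975 m from the base axis. Payload 3.8 kg.
Tool frame: the origin (TCP) lies on the centre line of the jaws, within the pads' length; the fingertips stand 22 mm ahead of it and the grasp point (between the pads) lies 3 mm ahead of it; x points along the fingers, y is the direction in which the jaws open and shut, and the axes are right-handed (so a half turn about x gives the same grasp; the last joint's range is limited). The gripper opens to 88 mm and grips with 3 to 60 N. Pads are 18 mm wide; open, the fingers measure 123 mm over their backs; the gripper's body (75 mm by 187 mm) begins 45 mm behind the grasp point.
Start: joints at [-1.171, 0.264, 1.604, -0, 1.274, -0.037], TCP at [0.286, -0.612, 0.261] pointing down, gripper open.
Joint ranges: [-2.63, 2.63], [-0.94, 2.18], [0.31, 2.57], [-1.31, 4.45], [0, 2.66], [-2.55, 2.55]. Speed limits (rad/s): [2.57, 2.57, 3.14, 3.14, 3.14, 3.14].

## Interface

Orientations are given as [roll, pitch, yaw] about the fixed x, y, z axes, in that order (R = Rz(yaw) Ry(pitch) Rx(roll)).
In Python, from cell import r, optics gives the robot as it stands. The module is installed in compiled form; this text tells all that it offers.
- The arm moves only by the shell command python3 -m handwheel 'ROWS'. ROWS is JSON, one flat list of numbers, 5 for each row, row after row: the gripper's target within -1 to 1 (shut at 1, half-way at 0, fully open at -1), then the shift along the tool's x, y, z in mm, then the turn about the tool's x in degrees. In form: [jaw, x, y, z, turn, jaw, x, y, z, turn, ...]. A call has 1 to 5 rows; each row is the pose to reach, as a shift and turn from the pose measured when the call began, along the tool's axes at that moment; what a row does not reach only later rows make up. A row lasts 1/8 s, in which the tool goes at most 62.5 mm and 10.7 degrees, less where a joint would pass 70% of its speed; a pose out of reach is approached as far as the arm can. A call with a gripper value outside its range is refused whole. The fingers move at their own pace and stop on an object; the grip force is fixed at half the most. Time passes only in rows, so rows that repeat a pose let the fingers close. It gives the time, the measured TCP pose, the force and the opening at its end, in the units of the state.
- r.read_state(): the state, without advancing time (a new reading comes with each control period).
- optics.capture(name): name is "side" or "top" or "wrist"; returns (picture, depth): 420x560x3 uint8, red, green, blue; 420x560 float32, m along the optical axis (not along the pixel's ray), 0 where there is no reading.
- optics.camera_params(name): a dict with "fov_y" (degrees; the focal length in pixels is half the picture's height over the tangent of half this angle, whatever the lens; pixels are square), "cx", "cy" (the principal point, pixels), "R" (3x3) and "t" (3): a world point X has camera coordinates R X + t; the wrist camera has in their place "hand_eye" (4x4, takes a point from camera to tool coordinates, whose origin is the TCP and whose axes are the tool frame's). Camera axes: x right, y down, z forward; pixel columns grow to the right and rows downward; lengths in m; the calibration is good to about 2 mm. A picture is of the moment at which its call begins: read the wrist's pose just before it. camera_params takes no time and is no camera call.
- r.job_done(): hands the job in, once; it reports no verdict.
Trained networks look in the newest picture that a camera, given by its name, has taken for a name from the list of things; names that differ only in an ending like _2 or _b are one class to them, and where a whole thing is asked for, a point or a joint stands for the part that bears it (a point fixed in the world has none). Each returns a list of dicts, best first, with "conf" (0 to 1); they miss things now and then, are a little off and sometimes report something else, mostly with a low value. They report only what shows in the picture. A call takes as long as a camera call.
- optics.cut_out(camera, label): "region" (420x560 bool, what is visible of it) and "pixel" ([column, row] in pixels, amid what is visible of it).
The state is a dict: "time_s": time; "qpos": joint angles; "dq": joint speeds; "tau": joint torques, N m; "ee_pos": TCP position; "tcp_rot": TCP orientation; "ft_force": force on the tool from outside, world axes, zero at the start; "torque": the same for the moment, N m; "grip_width": opening from 0.0 (shut) to 1.0 (fully open).
Only numpy, scipy, OpenCV 4.12 (cv2) and the standard library are available. Lean on these libraries where they do the work, as an engineer would, in place of code of your own. Each camera call takes 0.05 s, during which the arm holds its last target.

## Working session

There is one attempt and no reset: what is moved stays moved. The work goes in short steps, Python scripts to look and compute and a shell command to move; the robot and the scene stay as the last step left them, time stands still between calls to the robot, and variables do not carry over. Pictures are saved under pics/ and viewed, and the job is handed in when it is done.

```bash
mkdir -p pics; cat > h.py <<'E'
import numpy as np, cv2
from cell import r, optics
def save(name, fn):
    p,d=optics.capture(name); cv2.imwrite('pics/'+fn, cv2.cvtColor(p,cv2.COLOR_RGB2BGR)); return p,d
def K(name):
    c=optics.camera_params(name); f=210/np.tan(np.radians(c['fov_y'])/2); return c,f
def world(name,u,v,z):
    c,f=K(name); R=np.array(c['R']);t=np.array(c['t'])
    d=R.T@np.array([(u-c['cx'])/f,(v-c['cy'])/f,1]); o=-R.T@t
    return o+d*(z-o[2])/d[2]
def cloud(name,d):
    c,f=K(name); R=np.array(c['R']);t=np.array(c['t'])
    v,u=np.mgrid[0:420,0:560]
    X=np.stack([(u-c['cx'])/f*d,(v-c['cy'])/f*d,d],-1)
    return (X-t)@R
def proj(name,X):
    c,f=K(name); x=np.array(c['R'])@np.array(X)+np.array(c['t']); return x[0]/x[2]*f+c['cx'],x[1]/x[2]*f+c['cy']
E
python3 - <<'E'
from h import *
np.set_printoptions(precision=4,suppress=True)
s=r.read_state()
for k in s: print(k,s[k])
for n in ('side','top'):
    p,d=save(n,n+'0.png'); c,f=K(n); print(n,c)
    np.save('d_'+n+'.npy',d)
    for l in ('crate_a','tape_roll','pencil','board','mug','line_mid'):
        o=optics.cut_out(n,l)
        print(l,[(round(x['conf'],2),np.round(x['pixel']),int(x['region'].sum())) for x in o[:3]])
print(optics.camera_params('wrist'))
E
```

```text
time_s 0.0
qpos [-1.1709  0.2647  1.6053 -0.      1.2737 -0.0369]
dq [ 0.0004 -0.0017 -0.0012  0.0022 -0.0013 -0.001 ]
tau [  0.0005 -50.2099 -35.6882   0.0729   0.0292  -0.0002]
ee_pos [ 0.2853 -0.611   0.2594]
tcp_rot [-1.5888  1.5687  1.9896]
ft_force [-0.6292 -0.0317  0.0942]
torque [ 0.01    0.0008 -0.0098]
grip_width 1.0008761855213264
side {'fov_y': 53.70982905631169, 'cx': 284.082774944422, 'cy': 211.06527101175013, 'R': array([[-0.9699, -0.2436, -0.004 ],
       [-0.1745,  0.7061, -0.6863],
       [ 0.17  , -0.6649, -0.7273]]), 't': array([0.5408, 0.2442, 0.776 ])}
crate_a [(0.8, array([310., 239.]), 4456), (0.59, array([288., 352.]), 7663)]
tape_roll [(0.89, array([192., 247.]), 1532), (0.38, array([293., 350.]), 7837)]
pencil [(0.97, array([291., 285.]), 520), (0.75, array([290., 351.]), 7798), (0.24, array([311., 240.]), 4521)]
board [(0.51, array([290., 349.]), 7818)]
mug [(0.71, array([215., 313.]), 6215)]
line_mid [(0.69, array([213., 316.]), 6196)]
top {'fov_y': 50.60423768768868, 'cx': 280.2502834613094, 'cy': 198.7017770586515, 'R': array([[-0.016 , -0.9998, -0.0131],
       [-0.9976,  0.0168, -0.0668],
       [ 0.067 ,  0.012 , -0.9977]]), 't': array([-0.1221,  0.6074,  0.9224])}
crate_a [(0.81, array([268., 240.]), 5209), (0.76, array([144., 250.]), 5580), (0.33, array([216., 225.]), 511)]
tape_roll [(0.94, array([213., 114.]), 1162), (0.28, array([266., 238.]), 5179)]
pencil [(0.84, array([214., 225.]), 520)]
board [(0.71, array([205., 192.]), 36195)]
mug [(0.96, array([453., 215.]), 1545)]
line_mid [(0.8, array([206., 166.]), 6508)]
{'fov_y': 71.03209995696513, 'cx': 283.1740218497977, 'cy': 211.83121929403794, 'hand_eye': array([[-0.0009, -0.305 ,  0.9524, -0.1235],
       [ 1.    ,  0.0001,  0.001 , -0.0008],
       [-0.0004,  0.9524,  0.305 , -0.0798],
       [ 0.    ,  0.    ,  0.    ,  1.    ]])}
```

View pics/side0.png

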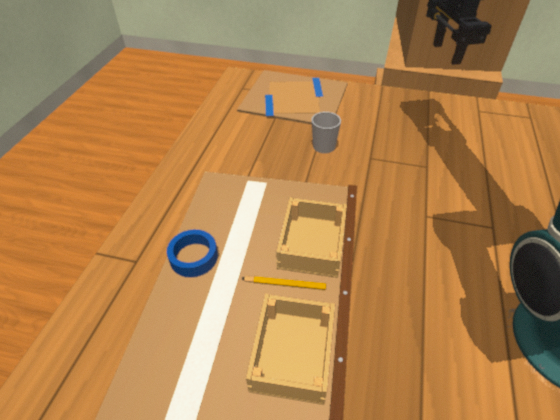

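View pics/top0.png

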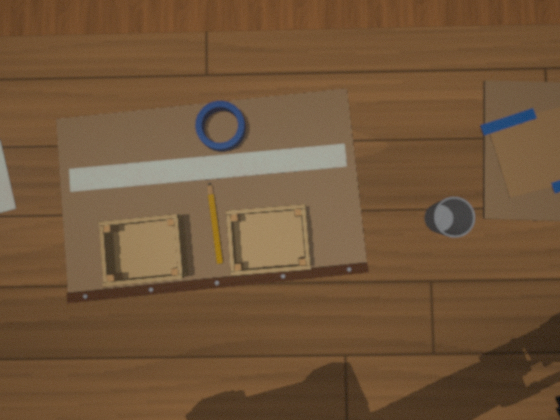

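The side view shows the left crate at about (290,350), the right crate at (311,240), the pencil between them, the roll at (192,250) and the cup at (325,132). Next I'll get metric poses.

```bash
python3 - <<'E'
from h import *
np.set_printoptions(precision=4,suppress=True)
for n in ('side','top'):
    c,f=K(n); print(n,'centre',-np.array(c['R']).T@np.array(c['t']))
d=np.load('d_top.npy'); P=cloud('top',d)
ds=np.load('d_side.npy'); Ps=cloud('side',ds)
p,_=optics.capture('top')
print('board z',np.median(P[190:200,100:200,2]))
b=optics.cut_out('top','board')[0]['region']
def rect(Q):
    (cx,cy),(w,h),a=cv2.minAreaRect((Q[:,:2]*1000).astype(np.float32)); return cx,cy,w,h,a
for nm in('top','side'):
    PP=P if nm=='top' else Ps
    optics.capture(nm)
    for l in ('crate_a','tape_roll','pencil','board','mug','line_mid'):
        for o in optics.cut_out(nm,l)[:2]:
            Q=PP[o['region']]; Q=Q[np.isfinite(Q).all(1)]
            if len(Q)<10: continue
            zt=np.percentile(Q[:,2],97)
            T=Q[Q[:,2]>zt-.012] if l in('crate_a','tape_roll','mug') else Q
            print(nm,l,round(o['conf'],2),'ztop',round(zt,4),'mean',T.mean(0),'rect',np.round(rect(T),1))
# board corners
for u,v in [(59,119),(346,90),(367,271),(68,300),(67,292),(365,263)]: print((u,v),world('top',u,v,.009))
for u,v in [(70,180),(346,155)]: print('line',world('top',u,v,.009))
E
```

```text
side centre [0.4352 0.4753 0.7342]
top centre [ 0.5422 -0.1434  0.9592]
board z 0.007124807721545882
top crate_a 0.92 ztop 0.0687 mean [ 0.5208 -0.1062  0.0784] rect [ 521.3 -106.4  130.3  160.1    3.9]
top crate_a 0.61 ztop 0.0685 mean [0.505  0.1479 0.0752] rect [513.7  43.3 129.8 376.8   4.8]
top tape_roll 0.59 ztop 0.0463 mean [ 0.7598 -0.009   0.0486] rect [667.2 -43.1 303.8 102.2  20.2]
top pencil 0.66 ztop 0.0186 mean [0.5506 0.0069 0.0206] rect [532.1 -28.3 188.3 133.8  59.7]
top board 0.98 ztop 0.0158 mean [0.6315 0.0151 0.0119] rect [619.7  23.1 409.4 650.9   5. ]
top mug 0.96 ztop 0.0902 mean [ 0.5572 -0.4682  0.1015] rect [ 568.9 -328.3  365.8   76.1   86.4]
top line_mid 0.98 ztop 0.0113 mean [0.6766 0.0257 0.0112] rect [617.6  21.8 172.8 598.9   3.9]
side crate_a 0.78 ztop 0.0697 mean [0.5013 0.1684 0.0767] rect [492.9 275.7 130.2 407.1   4.7]
side crate_a 0.62 ztop 0.0696 mean [ 0.5194 -0.0863  0.0736] rect [503.2 146.4 129.8 665.1   3.7]
side tape_roll 0.83 ztop 0.0469 mean [0.757  0.0017 0.0465] rect [632.7 225.1 102.9 629.1  29. ]
side tape_roll 0.42 ztop 0.0899 mean [ 0.557  -0.4572  0.0926] rect [481.6 -20.1  75.9 992.2   9.7]
side pencil 0.65 ztop 0.0189 mean [0.5483 0.0148 0.0187] rect [462.8 214.5 162.7 498.5  24.1]
side board 0.77 ztop 0.0167 mean [0.6402 0.0775 0.0128] rect [614.2  89.3 407.6 798.9   4.7]
side board 0.72 ztop 0.012 mean [0.6705 0.0841 0.0123] rect [642.8 124.5 182.2 794.6  17.7]
side mug 0.56 ztop 0.0899 mean [ 0.557  -0.4572  0.0926] rect [481.6 -20.1  75.9 992.2   9.7]
side line_mid 0.66 ztop 0.012 mean [0.6703 0.0852 0.0123] rect [643.7 125.  181.4 794.8  17.9]
(59, 119) [0.7887 0.3486 0.009 ]
(346, 90) [ 0.8406 -0.2787  0.009 ]
(367, 271) [ 0.4497 -0.313   0.009 ]
(68, 300) [0.3979 0.3225 0.009 ]
(67, 292) [0.4148 0.325  0.009 ]
(365, 263) [ 0.4665 -0.3092  0.009 ]
line [0.6543 0.3223 0.009 ]
line [ 0.698 -0.275  0.009]
```

```bash
python3 - <<'E'
from h import *
from scipy.spatial.transform import Rotation as Ro
print(Ro.from_euler('xyz',r.read_state()['tcp_rot']).as_matrix().round(3))
im=cv2.imread('pics/top0.png'); cv2.imwrite('pics/top0z.png',cv2.resize(im[80:310,50:380],None,fx=2.4,fy=2.4,interpolation=cv2.INTER_CUBIC))
E
```

```text
[[-0.     0.423 -0.906]
 [ 0.    -0.906 -0.423]
 [-1.    -0.     0.   ]]
```

View pics/top0z.png

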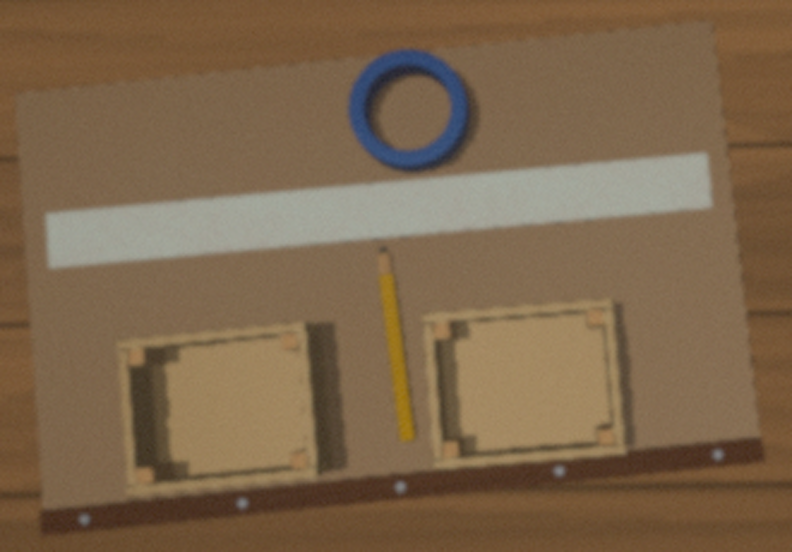

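```bash
cat >> h.py <<'E'
def pts(n,m,z):
    v,u=np.nonzero(m); return np.array([world(n,a,b,z)[:2] for a,b in zip(u,v)])
E
python3 - <<'E'
from h import *
np.set_printoptions(precision=1,suppress=True)
optics.capture('top')
im=cv2.imread('pics/top0.png'); d=np.load('d_top.npy'); P=cloud('top',d)
# line: bright whitish
m=(im.min(2)>125).astype(np.uint8); m[:, :55]=0; m[:,360:]=0; m[:130]=0;m[200:]=0
n,l,s,_=cv2.connectedComponentsWithStats(m); i=1+np.argmax(s[1:,4]); Q=pts('top',l==i,.009)
rr=cv2.minAreaRect((Q*1000).astype(np.float32)); print('line',rr, Q.mean(0)*1000)
hsv=cv2.cvtColor(im,cv2.COLOR_BGR2HSV)
lm=optics.cut_out('top','board')[0]['region']
for cnm,sl in (('L',(slice(205,295),slice(90,195))),('R',(slice(195,285),slice(220,320)))):
    mm=np.zeros(d.shape,bool); mm[sl]=True
    mm&=(P[...,2]>.058)&(P[...,2]<.085)
    mm=cv2.morphologyEx(mm.astype(np.uint8),cv2.MORPH_OPEN,np.ones((2,2)))
    Q=pts('top',mm>0,.069); (c,wh,a)=cv2.minAreaRect((Q*1000).astype(np.float32)); print(cnm,np.array(c),np.array(wh),a)
bm=(P[...,2]>-.02)
# board mask by network
for o in optics.cut_out('top','board')[:1]:
    M=cv2.morphologyEx(o['region'].astype(np.uint8),cv2.MORPH_CLOSE,np.ones((25,25)))
    Q=pts('top',M>0,.009); rb=cv2.minAreaRect((Q*1000).astype(np.float32)); print('board',rb); print(cv2.boxPoints(rb))
# strip (dark)
m=((im.max(2)<75)&(hsv[...,1]>90)).astype(np.uint8); m[:255]=0;m[310:]=0;m[:,:60]=0;m[:,372:]=0
n,l,s,_=cv2.connectedComponentsWithStats(m); i=1+np.argmax(s[1:,4]); Q=pts('top',l==i,.016)
rb=cv2.minAreaRect((Q*1000).astype(np.float32)); print('strip',s[i],rb); print(cv2.boxPoints(rb))
E
```

```text
Traceback (most recent call last):
  File "h.py", line 19, in pts
    v,u=np.nonzero(m); return np.array([world(n,a,b,z)[:2] for a,b in zip(u,v)])
                                        ~~~~~^^^^^^^^^
  File "h.py", line 8, in world
    c,f=K(name); R=np.array(c['R']);t=np.array(c['t'])
        ~^^^^^^
  File "h.py", line 6, in K
    c=optics.camera_params(name); f=210/np.tan(np.radians(c['fov_y'])/2); return c,f
ValueError: time passes only in moves, steps and waits
```

```bash
cat >> h.py <<'E'
_c={}
def K(name):
    if name not in _c:
        c=optics.camera_params(name); _c[name]=(c,210/np.tan(np.radians(c['fov_y'])/2))
    return _c[name]
E
cat > m.py <<'E'
from h import *
np.set_printoptions(precision=1,suppress=True)
p,d=save('top','top_m.png')
im=cv2.imread('pics/top_m.png'); P=cloud('top',d)
m=(im.min(2)>125).astype(np.uint8); m[:, :55]=0; m[:,360:]=0; m[:130]=0;m[200:]=0
n,l,s,_=cv2.connectedComponentsWithStats(m); i=1+np.argmax(s[1:,4]); Q=pts('top',l==i,.009)
rr=cv2.minAreaRect((Q*1000).astype(np.float32)); print('line',rr, Q.mean(0)*1000)
hsv=cv2.cvtColor(im,cv2.COLOR_BGR2HSV)
for cnm,sl in (('L',(slice(205,295),slice(90,195))),('R',(slice(195,285),slice(220,320)))):
    mm=np.zeros(d.shape,bool); mm[sl]=True
    mm&=(P[...,2]>.055)&(P[...,2]<.09)
    mm=cv2.morphologyEx(mm.astype(np.uint8),cv2.MORPH_OPEN,np.ones((2,2)))
    Q=pts('top',mm>0,.069); (c,wh,a)=cv2.minAreaRect((Q*1000).astype(np.float32)); print(cnm,np.array(c),np.array(wh),a)
for o in optics.cut_out('top','board')[:1]:
    M=cv2.morphologyEx(o['region'].astype(np.uint8),cv2.MORPH_CLOSE,np.ones((25,25)))
    Q=pts('top',M>0,.009); rb=cv2.minAreaRect((Q*1000).astype(np.float32)); print('board',rb); print(cv2.boxPoints(rb))
m=((im.max(2)<75)&(hsv[...,1]>90)).astype(np.uint8); m[:255]=0;m[310:]=0;m[:,:60]=0;m[:,372:]=0
n,l,s,_=cv2.connectedComponentsWithStats(m); i=1+np.argmax(s[1:,4]); Q=pts('top',l==i,.016)
rb=cv2.minAreaRect((Q*1000).astype(np.float32)); print('strip',s[i],rb); print(cv2.boxPoints(rb))
E
python3 m.py
```

```text
line ((676.80419921875, 25.196197509765625), (49.4179573059082, 597.7265625), 4.247066497802734) [677.   23.9]
L [502.9 145.9] [129.4 161.9] 4.761075973510742
R [ 519.4 -108.6] [129.5 159.2] 3.8152353763580322
board ((619.3218994140625, 20.9710693359375), (401.5616760253906, 642.9280395507812), 4.804286003112793)
[[ 392.3  324.5]
 [ 446.2 -316.2]
 [ 846.3 -282.5]
 [ 792.5  358.1]]
strip [106 255  16  25 165] ((466.0986328125, 227.12657165527344), (57.4652099609375, 22.850746154785156), 20.545320510864258)
[[435.2 227.7]
 [443.2 206.3]
 [497.  226.5]
 [489.  247.9]]
```

```bash
cat > g.py <<'E'
import sys,numpy as np
from cell import r
from scipy.spatial.transform import Rotation as Ro
C=np.array([619.3,21.0]);a=np.radians(4.8);ex=np.array([np.cos(a),np.sin(a)]);ey=np.array([-ex[1],ex[0]])
def st():
    s=r.read_state(); p=np.array(s['ee_pos'])*1000; M=Ro.from_euler('xyz',s['tcp_rot']).as_matrix()
    q=p[:2]-C; z=-M[:2,2]; yaw=np.degrees(np.arctan2(z[1],z[0]))
    return s,p,M,np.array([q@ex,q@ey,p[2]-22-9]),yaw   # board bx,by, tip height above board
def info():
    s,p,M,b,yaw=st(); print('t',round(s['time_s'],2),'tip board',b.round(1),'yaw',round(yaw-4.8,2),'F board',np.round([np.dot(s['ft_force'][:2],ex),np.dot(s['ft_force'][:2],ey),s['ft_force'][2]],1),'w',round(s['grip_width'],2)); return s,p,M,b,yaw
if __name__=='__main__':
    s,p,M,b,yaw=info()
    v=[float(x) for x in sys.argv[1:]]
    for i in range(0,len(v),3):
        w=np.array(v[i:i+3]); d=w-b; D=np.r_[ex*d[0]+ey*d[1],d[2]]
        print('to',w,'shift',(M.T@D).round(1))
    print('turn to 0:',round(yaw-4.8,1))
E
python3 g.py -6 134 200
```

```text
t 1.65 tip board [-385.5 -602.5  229.7] yaw 20.23 F board [ 0.5 -0.1  1.3] w 1.0
to [ -6. 134. 200.] shift [  29.7 -559.9 -610.7]
turn to 0: 20.2
```

```bash
python3 -m handwheel '[-1,10,-560,-610,20.2, -1,10,-560,-610,20.2, -1,10,-560,-610,20.2, -1,10,-560,-610,20.2, -1,10,-560,-610,20.2]'; python3 g.py -6 134 200
```

```text
time_s: 2.28
ee_pos: [0.4052, -0.321, 0.2572]
tcp_rot: [2.579, 1.57, -0.479]
ft_force: [0.0, -0.1, -0.6]
grip_width: 1.004
t 2.27 tip board [-242.  -322.9  226.2] yaw -0.0 F board [ 0.  -0.1 -0.6] w 1.0
to [ -6. 134. 200.] shift [  26.1 -456.9 -235.9]
turn to 0: -0.0
```

```bash
python3 -m handwheel '[-1,20,-457,-236,0, -1,20,-457,-236,0, -1,20,-457,-236,0, -1,20,-457,-236,0, -1,20,-457,-236,0]'; python3 g.py -6 134 200
```

```text
time_s: 2.9
ee_pos: [0.5248, -0.0323, 0.2454]
tcp_rot: [2.725, 1.568, -0.333]
ft_force: [0.3, -0.6, 0.8]
grip_width: 1.001
t 2.9 tip board [-98.6 -45.2 214.4] yaw -0.0 F board [ 0.3 -0.6  0.8] w 1.0
to [ -6. 134. 200.] shift [  14.4 -179.2  -92.6]
turn to 0: -0.0
```

```bash
python3 -m handwheel '[-1,20,-200,-102,0, -1,20,-200,-102,0, -1,20,-200,-102,0, -1,20,-200,-102,0, -1,20,-200,-102,0]'; python3 g.py -6 134 18
```

```text
time_s: 3.52
ee_pos: [0.6101, 0.1783, 0.2248]
tcp_rot: [2.777, 1.569, -0.277]
ft_force: [-0.5, -0.6, 0.1]
grip_width: 0.996
t 3.52 tip board [  4.  157.5 193.8] yaw 0.21 F board [-0.6 -0.6  0.1] w 1.0
to [ -6. 134.  18.] shift [175.8  23.3  10.4]
turn to 0: 0.2
```

```bash
python3 -m handwheel '[-1,60,23,9,0.2, -1,120,23,9,0.2, -1,176,23,9,0.2, -1,176,23,9,0.2, -1,176,23,9,0.2]'; python3 g.py -32 134 18; python3 -c "
from h import *
save('wrist','w1.png')"
```

```text
time_s: 4.15
ee_pos: [0.6048, 0.1541, 0.0508]
tcp_rot: [3.036, 1.567, -0.022]
ft_force: [0.5, -0.5, 0.0]
grip_width: 1.001
t 4.15 tip board [ -3.3 133.9  19.8] yaw -0.03 F board [ 0.4 -0.5  0. ] w 1.0
to [-32. 134.  18.] shift [ 1.7 -0.1 28.7]
turn to 0: -0.0
```

View pics/w1.png

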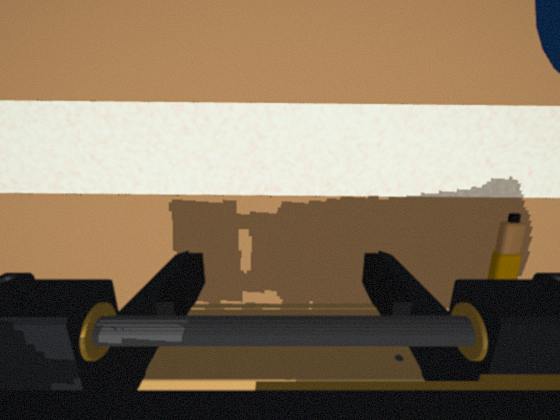

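```bash
python3 -m handwheel '[-1,-2,0,15,0, -1,-2,0,28,0, -1,-2,0,36,0, -1,-2,0,36,0]'; python3 g.py; python3 - <<'E'
import numpy as np
h=22
for th in range(0,66,5):
    a=np.radians(th);s,c=np.sin(a),np.cos(a)
    print(th,'bx',round(-178+7*np.tan(a)+130*c-h*s+9,1),'z',round(130*s+h*c,1))
E
```

```text
time_s: 4.7
ee_pos: [0.5699, 0.1517, 0.0548]
tcp_rot: [-3.118, 1.563, 0.107]
ft_force: [1.0, -0.2, 0.8]
grip_width: 1.0
t 4.7 tip board [-38.3 134.4  23.8] yaw 0.0 F board [ 1.  -0.3  0.8] w 1.0
turn to 0: 0.0
0 bx -39.0 z 22.0
5 bx -40.8 z 33.2
10 bx -43.6 z 44.2
15 bx -47.2 z 54.9
20 bx -51.8 z 65.1
25 bx -57.2 z 74.9
30 bx -63.4 z 84.1
35 bx -70.2 z 92.6
40 bx -77.7 z 100.4
45 bx -85.6 z 107.5
50 bx -93.9 z 113.7
55 bx -102.5 z 119.1
60 bx -110.9 z 123.6
65 bx -119.0 z 127.1
```

```bash
python3 -m handwheel '[-1,2,0,0,0, -1,2,0,2,0, -1,2,0,4,0, -1,2,0,4,0]'; python3 g.py
```

```text
time_s: 5.2
ee_pos: [0.5693, 0.152, 0.0541]
tcp_rot: [-3.101, 1.556, 0.125]
ft_force: [8.3, 2.0, 1.9]
grip_width: 1.001
t 5.2 tip board [-38.9 134.7  23.1] yaw 0.07 F board [8.5 1.3 1.9] w 1.0
turn to 0: 0.1
```

```bash
python3 -m handwheel '[-1,-5.5,0,4,0, -1,-11,0,5.5,0, -1,-16.5,0,7,0, -1,-22,0,8,0, -1,-22,0,8,0]'; python3 g.py; python3 -c "
from h import *
save('wrist','w2.png');save('side','s2.png')
a=cv2.imread('pics/w2.png');b=cv2.imread('pics/s2.png');cv2.imwrite('pics/c2.png',cv2.resize(np.hstack([a,b]),(800,300)))"
```

```text
time_s: 5.82
ee_pos: [0.5635, 0.1516, 0.077]
tcp_rot: [-3.098, 1.551, 0.129]
ft_force: [6.5, 1.4, 0.0]
grip_width: 0.999
t 5.83 tip board [-44.7 134.8  46. ] yaw 0.09 F board [6.6 0.9 0. ] w 1.0
turn to 0: 0.1
```

View pics/c2.png

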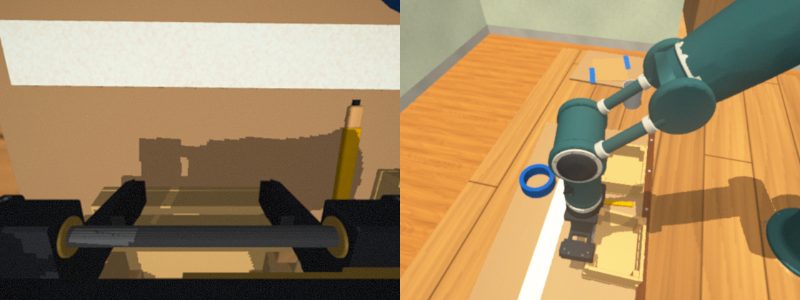

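```bash
python3 -c "
from h import *
b=cv2.imread('pics/s2.png');cv2.imwrite('pics/c2b.png',cv2.resize(b[240:420,180:400],None,fx=3,fy=3))"
```

```text
(no output)
```

View pics/c2b.png

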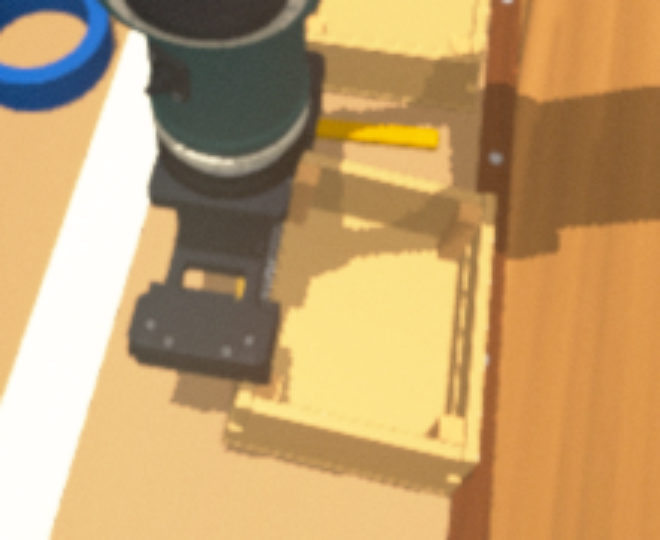

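```bash
python3 -m handwheel '[-1,-6,0,3.5,0, -1,-12,0,6,0, -1,-18,0,9,0, -1,-24,0,12,0, -1,-29,0,15,0]'; python3 g.py
```

```text
time_s: 6.55
ee_pos: [0.5498, 0.1504, 0.1063]
tcp_rot: [-3.1, 1.547, 0.128]
ft_force: [6.1, 0.8, 2.3]
grip_width: 1.0
t 6.55 tip board [-58.4 134.8  75.3] yaw 0.09 F board [6.1 0.3 2.3] w 1.0
turn to 0: 0.1
```

```bash
python3 -c "
from h import *
save('wrist','w3.png');save('side','s3.png')
a=cv2.imread('pics/w3.png');b=cv2.imread('pics/s3.png');cv2.imwrite('pics/c3.png',cv2.resize(np.hstack([a,b[180:390,150:430].repeat(2,0).repeat(2,1)]),(800,300)))"
```

```text
(no output)
```

View pics/c3.png

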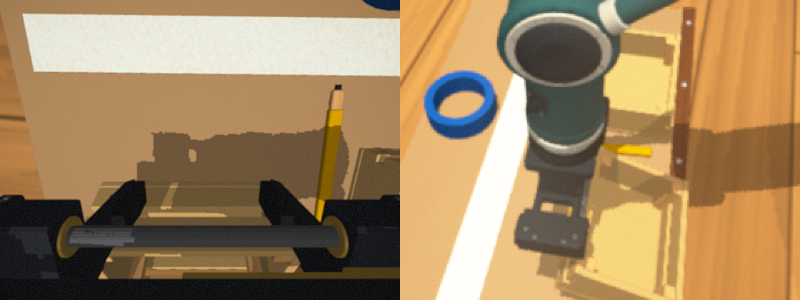

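```bash
python3 -m handwheel '[-1,-8,0,6,0, -1,-14,0,11,0, -1,-20,0,16,0, -1,-25,0,21,0, -1,-29,0,25,0]'; python3 g.py
```

```text
time_s: 7.28
ee_pos: [0.5248, 0.1483, 0.1358]
tcp_rot: [-3.099, 1.545, 0.128]
ft_force: [5.7, -0.3, 4.8]
grip_width: 0.997
t 7.28 tip board [-83.5 134.7 104.8] yaw 0.1 F board [ 5.6 -0.8  4.8] w 1.0
turn to 0: 0.1
```

```bash
python3 -m handwheel '[-1,-5.5,0,7,0, -1,-9,0,12,0, -1,-12,0,17,0, -1,-14.5,0,21,0, -1,-17,0,25,0]'; python3 g.py;  python3 -c "
from h import *
save('wrist','w4.png');save('side','s4.png')
a=cv2.imread('pics/w4.png');b=cv2.imread('pics/s4.png');cv2.imwrite('pics/c4.png',cv2.resize(np.hstack([a,b[180:390,150:430].repeat(2,0).repeat(2,1)]),(800,300)))"
```

```text
time_s: 7.9
ee_pos: [0.5, 0.1461, 0.1531]
tcp_rot: [-3.103, 1.543, 0.125]
ft_force: [4.4, -0.4, 6.4]
grip_width: 1.002
t 7.9 tip board [-108.5  134.7  122.1] yaw 0.11 F board [ 4.3 -0.8  6.4] w 1.0
turn to 0: 0.1
```

View pics/c4.png

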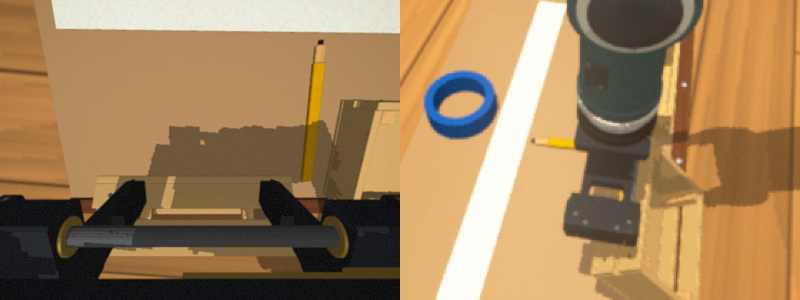

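```bash
python3 -m handwheel '[-1,-2,0,4,0, -1,-2,0,5,0, -1,-2,0,5,0, -1,-2,0,5,0, -1,-2,0,5,0]'; python3 g.py;  python3 -c "
from h import *
p,d=save('wrist','w5.png');np.save('dw5.npy',d)"
```

```text
time_s: 8.62
ee_pos: [0.495, 0.1457, 0.1557]
tcp_rot: [-3.106, 1.542, 0.121]
ft_force: [3.5, -0.3, 6.7]
grip_width: 0.996
t 8.62 tip board [-113.4  134.6  124.7] yaw 0.12 F board [ 3.5 -0.6  6.7] w 1.0
turn to 0: 0.1
```

View pics/w5.png

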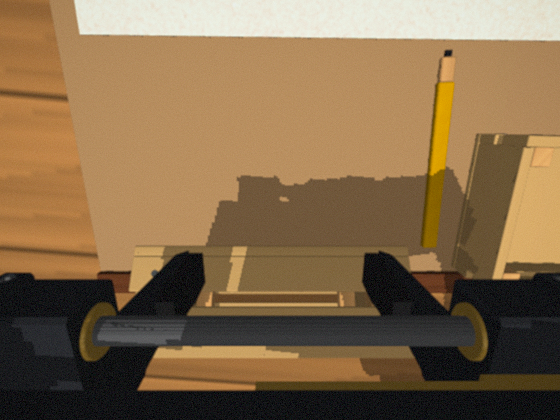

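```bash
python3 -m handwheel '[-1,1.5,0,-4,0, -1,4,0,-8.5,0, -1,7,0,-13,0, -1,10,0,-17.5,0, -1,13,0,-22,0]'; python3 g.py
```

```text
time_s: 9.3
ee_pos: [0.5171, 0.1476, 0.1426]
tcp_rot: [-3.107, 1.543, 0.12]
ft_force: [2.2, 0.6, 2.1]
grip_width: 1.0
t 9.3 tip board [-91.2 134.7 111.6] yaw 0.12 F board [2.2 0.4 2.1] w 1.0
turn to 0: 0.1
```

```bash
python3 -m handwheel '[-1,4,0,-5.6,0, -1,9.5,0,-12,0, -1,15.5,0,-18,0, -1,22,0,-23.5,0, -1,27.5,0,-27.8,0]'; python3 g.py
```

```text
time_s: 9.93
ee_pos: [0.5453, 0.15, 0.1148]
tcp_rot: [-3.113, 1.545, 0.115]
ft_force: [1.9, 0.2, -0.6]
grip_width: 0.995
t 9.93 tip board [-62.9 134.7  83.8] yaw 0.12 F board [ 1.9  0.  -0.6] w 1.0
turn to 0: 0.1
```

```bash
python3 -m handwheel '[-1,7,0,-4,0, -1,14.7,0,-8,0, -1,22.7,0,-12,0, -1,31,0,-15.5,0, -1,39.6,0,-18.3,0]'; python3 g.py
```

```text
time_s: 10.55
ee_pos: [0.5653, 0.1517, 0.0754]
tcp_rot: [-3.11, 1.544, 0.117]
ft_force: [4.2, 1.2, -0.5]
grip_width: 1.0
t 10.55 tip board [-42.8 134.8  44.4] yaw 0.12 F board [ 4.3  0.8 -0.5] w 1.0
turn to 0: 0.1
```

```bash
python3 -m handwheel '[-1,5.5,0,-1.2,0, -1,11,0,-2.3,0, -1,16.5,0,-3.2,0, -1,22,0,-4,0, -1,22,0,-6,0]'; python3 g.py
```

```text
time_s: 11.18
ee_pos: [0.5702, 0.1521, 0.0525]
tcp_rot: [-3.121, 1.548, 0.107]
ft_force: [-0.6, 0.5, -0.3]
grip_width: 1.003
t 11.18 tip board [-38.  134.7  21.5] yaw 0.12 F board [-0.6  0.5 -0.3] w 1.0
turn to 0: 0.1
```

```bash
python3 -m handwheel '[-1,0,0,-20,0, -1,-50,0,-35,0, -1,-110,0,-35,0, -1,-130,0,-35,0, -1,-130,0,-35,0]'; python3 m.py | grep -E '^(L|R|line)'; python3 g.py 22 -216 150
```

```text
time_s: 11.8
ee_pos: [0.602, 0.1549, 0.1843]
tcp_rot: [-3.108, 1.546, 0.12]
ft_force: [-0.1, 0.2, -0.6]
grip_width: 1.0
line ((678.7868041992188, -0.173736572265625), (50.535316467285156, 548.0670776367188), 4.181516170501709) [683.1 -38.2]
L [493.3 145.8] [129.6 162.1] 4.9329657554626465
R [ 519.4 -108.6] [129.5 159.2] 3.8152353763580322
t 11.9 tip board [ -7.9 134.5 149.9] yaw 0.11 F board [-0.6 -0.7 -1.1] w 1.0
to [  22. -216.  150.] shift [  0.4 350.6 -29.2]
turn to 0: 0.1
```

```bash
python3 -m handwheel '[-1,0,350,-30,-35, -1,0,350,-30,-35, -1,0,350,-30,-35, -1,0,350,-30,-35, -1,0,350,-30,-35]'; python3 -m handwheel '[-1,0,40,-20,0]'; python3 g.py 22 -216 150 22 -216 12
```

```text
time_s: 12.52
ee_pos: [0.6502, -0.1456, 0.1778]
tcp_rot: [2.709, 1.558, 0.265]
ft_force: [-0.5, 0.5, 0.0]
grip_width: 0.997
time_s: 12.65
ee_pos: [0.6882, -0.1671, 0.1746]
tcp_rot: [3.062, 1.563, 0.613]
ft_force: [0.8, 0.3, 1.3]
grip_width: 1.001
t 12.65 tip board [  52.9 -193.2  143.6] yaw 34.9 F board [0.8 0.2 1.3] w 1.0
to [  22. -216.  150.] shift [-6.6  1.  38.3]
to [  22. -216.   12.] shift [131.3   1.   39.4]
turn to 0: 34.9
```

```bash
python3 -m handwheel '[-1,30,1,39,0, -1,80,1,39,0, -1,120,1,39,0, -1,131,1,39,0, -1,131,1,39,0]'; python3 g.py -2 -216 12 -8 -216 12; python3 -c "
from h import *
save('wrist','w6.png')"
```

```text
time_s: 13.28
ee_pos: [0.6581, -0.1915, 0.0412]
tcp_rot: [-2.623, 1.565, 1.212]
ft_force: [-0.6, 0.4, -0.5]
grip_width: 1.002
t 13.28 tip board [  20.9 -215.    10.2] yaw 34.91 F board [-0.6  0.5 -0.5] w 1.0
to [  -2. -216.   12.] shift [ -1.9 -12.3  19.3]
to [  -8. -216.   12.] shift [ -1.9 -15.7  24.2]
turn to 0: 34.9
```

View pics/w6.png

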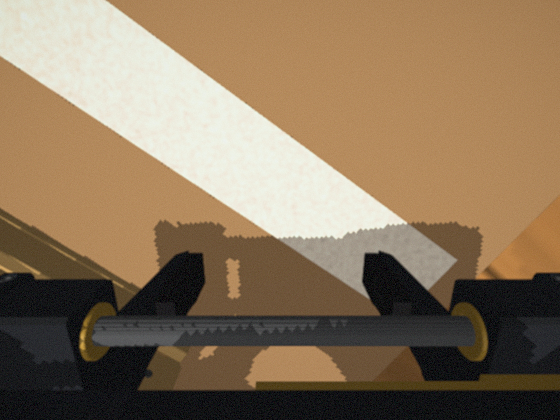

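```bash
python3 -m handwheel '[-1,-2,-5,8,0, -1,-2,-11,15,0, -1,-2,-14,20,0, -1,-2,-16,23,0, -1,-2,-16,23,0]'; python3 g.py
```

```text
time_s: 13.95
ee_pos: [0.6329, -0.1947, 0.0463]
tcp_rot: [2.867, 1.561, 0.418]
ft_force: [3.5, 0.3, 2.1]
grip_width: 1.004
t 13.95 tip board [  -4.5 -216.1   15.3] yaw 34.88 F board [3.5 0.  2.1] w 1.0
turn to 0: 34.9
```

```bash
python3 -m handwheel '[-1,2,-1,1,0, -1,3,-2,3,0, -1,3,-2.3,3.3,0, -1,3,-2.3,3.3,0]'; python3 g.py; python3 - <<'E'
import numpy as np
for h in (13,16):
  for th in range(0,66,5):
    a=np.radians(th);s,c=np.sin(a),np.cos(a)
    print(h,th,'d',round(130-(7*np.tan(a)+130*c-h*s),1),'z',round(130*s+h*c-h,1))
E
```

```text
time_s: 14.45
ee_pos: [0.6328, -0.195, 0.0455]
tcp_rot: [2.651, 1.554, 0.201]
ft_force: [8.8, 3.0, 5.8]
grip_width: 0.999
t 14.45 tip board [  -4.7 -216.4   14.5] yaw 34.81 F board [9.  2.2 5.8] w 1.0
turn to 0: 34.8
13 0 d 0.0 z 0.0
13 5 d 1.0 z 11.3
13 10 d 3.0 z 22.4
13 15 d 5.9 z 33.2
13 20 d 9.7 z 43.7
13 25 d 14.4 z 53.7
13 30 d 19.9 z 63.3
13 35 d 26.1 z 72.2
13 40 d 32.9 z 80.5
13 45 d 40.3 z 88.1
13 50 d 48.1 z 94.9
13 55 d 56.1 z 100.9
13 60 d 64.1 z 106.1
13 65 d 71.8 z 110.3
16 0 d 0.0 z 0.0
16 5 d 1.3 z 11.3
16 10 d 3.5 z 22.3
16 15 d 6.7 z 33.1
16 20 d 10.8 z 43.5
16 25 d 15.7 z 53.4
16 30 d 21.4 z 62.9
16 35 d 27.8 z 71.7
16 40 d 34.8 z 79.8
16 45 d 42.4 z 87.2
16 50 d 50.4 z 93.9
16 55 d 58.5 z 99.7
16 60 d 66.7 z 104.6
16 65 d 74.5 z 108.6
```

```bash
python3 -m handwheel '[-1,-3,-2.8,4,0, -1,-8,-3.2,4.6,0, -1,-13,-3.6,5.2,0, -1,-18,-4,5.8,0, -1,-22,-4.5,6.4,0]'; python3 g.py; python3 -c "
from h import *
save('wrist','w7.png');save('side','s7.png')
a=cv2.imread('pics/w7.png');b=cv2.imread('pics/s7.png');cv2.imwrite('pics/c7.png',cv2.resize(np.hstack([a,b[120:330,150:430].repeat(2,0).repeat(2,1)]),(800,300)))"
```

```text
time_s: 15.08
ee_pos: [0.6257, -0.1953, 0.0676]
tcp_rot: [2.645, 1.552, 0.195]
ft_force: [5.1, 1.8, 0.2]
grip_width: 1.001
t 15.07 tip board [ -11.7 -216.1   36.6] yaw 34.79 F board [5.3 1.3 0.2] w 1.0
turn to 0: 34.8
```

View pics/c7.png

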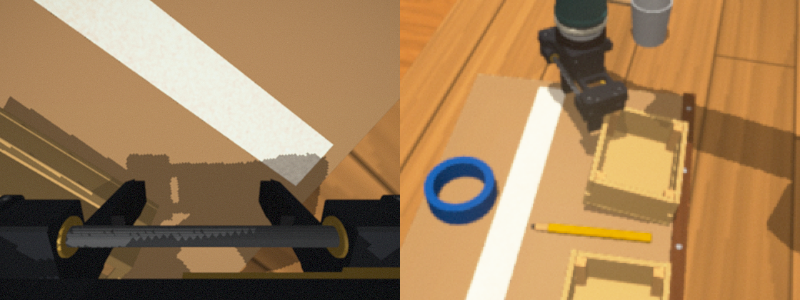

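```bash
cat > tilt.py <<'E'
import sys
from h import *
import g
# fit crate floor plane using camera cloud; args: cam, by centre, fn
def tilt(cam,byc,fn,bx=(-165,-60)):
    p,d=save(cam,fn); P=cloud(cam,d)*1000
    q=P[...,:2]-g.C; X=np.stack([q@g.ex,q@g.ey,P[...,2]-9],-1)
    rgb=p.astype(int); wood=(rgb[...,0]>rgb[...,2]+50)
    m=(d>0)&(abs(X[...,1]-byc)<60)&(X[...,0]>bx[0])&(X[...,0]<bx[1])&(X[...,2]>3)&(X[...,2]<150)
    Q=X[m]; best=None; rng=np.random.default_rng(0)
    for _ in range(600):
        a=Q[rng.choice(len(Q),3,replace=False)]; n=np.cross(a[1]-a[0],a[2]-a[0]); L=np.linalg.norm(n)
        if L<200: continue
        n/=L; i=abs((Q-a[0])@n)<2.5
        if best is None or i.sum()>best.sum(): best=i
    A=Q[best]; c=A.mean(0); n=np.linalg.svd(A-c,full_matrices=False)[2][2]; n*=np.sign(n[2])
    print('plane pts',len(A),'of',len(Q),'centre',c.round(1),'n',n.round(3),'tilt x',np.degrees(np.arctan2(-n[0],n[2])).round(1),'roll y',np.degrees(np.arcsin(n[1])).round(1))
if __name__=='__main__': tilt(sys.argv[1],float(sys.argv[2]),sys.argv[3])
E
python3 tilt.py side -121 s7b.png; python3 tilt.py top -121 t7b.png
```

```text
plane pts 1471 of 2115 centre [-113.6 -130.9   16.9] n [-0.174  0.004  0.985] tilt x 10.0 roll y 0.2
plane pts 783 of 1245 centre [ -99.7 -126.3   17.3] n [-0.171  0.007  0.985] tilt x 9.9 roll y 0.4
```

```bash
python3 -m handwheel '[-1,-7.5,-2.9,4.1,0, -1,-15,-4.3,6.2,0, -1,-22,-6,8.6,0, -1,-29,-7.9,11.3,0, -1,-35,-9.7,13.9,0]'; python3 g.py;python3 tilt.py top -121 t8.png
```

```text
time_s: 15.9
ee_pos: [0.6099, -0.1967, 0.1032]
tcp_rot: [2.607, 1.548, 0.155]
ft_force: [5.9, 2.3, 2.6]
grip_width: 1.0
t 15.9 tip board [ -27.5 -216.2   72.2] yaw 34.75 F board [6.  1.8 2.6] w 1.0
turn to 0: 34.8
plane pts 1056 of 1542 centre [-128.1 -129.2   28. ] n [-0.455  0.02   0.89 ] tilt x 27.1 roll y 1.2
```

```bash
python3 -m handwheel '[-1,-9,-4.1,5.9,0, -1,-16,-7.1,10.2,0, -1,-22.5,-10.6,15.2,0, -1,-28.5,-14,20.1,0, -1,-33,-16.6,23.8,0]'; python3 g.py;python3 tilt.py top -121 t9.png
```

```text
time_s: 16.58
ee_pos: [0.5808, -0.1993, 0.1373]
tcp_rot: [2.582, 1.546, 0.13]
ft_force: [4.0, 1.3, 4.3]
grip_width: 1.002
t 16.57 tip board [ -56.8 -216.3  106.3] yaw 34.74 F board [4.1 1.  4.3] w 1.0
turn to 0: 34.7
plane pts 648 of 1312 centre [-100.4  -89.8  114.9] n [ 0.684 -0.036  0.728] tilt x -43.2 roll y -2.1
```

```bash
python3 -m handwheel '[-1,-5.2,-4.6,6.6,0, -1,-10,-8.2,11.8,0, -1,-13,-11,15.8,0, -1,-15,-12.9,18.5,0, -1,-16.3,-14.2,20.3,0]'; python3 g.py;python3 tilt.py top -121 t10.png;  python3 -c "
from h import *
save('wrist','w10.png')"
```

```text
time_s: 17.25
ee_pos: [0.5555, -0.2013, 0.154]
tcp_rot: [2.587, 1.545, 0.135]
ft_force: [3.4, 1.3, 6.0]
grip_width: 1.001
t 17.25 tip board [ -82.2 -216.2  123. ] yaw 34.73 F board [3.5 1.  6. ] w 1.0
turn to 0: 34.7
plane pts 820 of 1038 centre [-123.9  -91.3  127.5] n [ 0.494 -0.027  0.869] tilt x -29.6 roll y -1.6
```

View pics/w10.png

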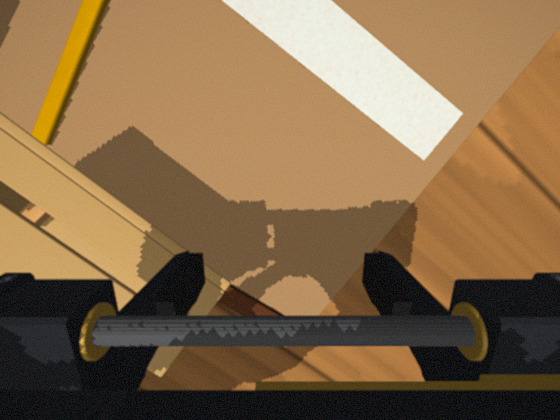

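```bash
cat > und.py <<'E'
import sys
from h import *
import g
# given tilt & pivot estimate, project underside features into wrist image
def run(th,fn,byc=-120.8,xp=None,cap=True):
    s,p,M,b,yaw=g.st()
    if cap: save('wrist',fn)
    c=optics.camera_params('wrist'); f=210/np.tan(np.radians(c['fov_y'])/2); H=np.array(c['hand_eye'])
    a=np.radians(th); xp=-178+7*np.tan(a) if xp is None else xp
    def w(cx,cy,cz=0): # crate coords: cx from near edge
        X=xp+cx*np.cos(a)-cz*np.sin(a); Z=cx*np.sin(a)+cz*np.cos(a)
        xy=g.C+g.ex*X+g.ey*(byc+cy); return np.array([xy[0],xy[1],Z+9])/1000
    def pr(X):
        t=M.T@(X-p/1000); q=H[:3,:3].T@(t-H[:3,3]); return (q[:2]/q[2]*f+[c['cx'],c['cy']])
    C=M@H[:3,3]+p/1000; q=C[:2]*1000-g.C; cb=np.array([q@g.ex,q@g.ey,C[2]*1000-9])
    print('camera board',cb.round(1),'above underside plane mm',round((cb[0]-xp)*np.sin(a)-cb[2]*np.cos(a),1))
    im=cv2.imread('pics/'+fn)
    for nm,X in (('farL',w(130,80)),('farR',w(130,-80)),('topL',w(130,80,60)),('nearL',w(0,80)),('nearR',w(0,-80)),('ringC',w(65,0)),('ring+',w(107,0)),('ring-',w(23,0)),('ringR',w(65,-42)),('ringL',w(65,42))):
        print(nm,pr(X).round(0),end=' ')
    print()
    return
if __name__=='__main__': run(float(sys.argv[1]),sys.argv[2],*(float(x) for x in sys.argv[3:]))
E
python3 und.py 60.4 w10b.png; python3 -c "
import cv2
a=cv2.imread('pics/w10b.png');cv2.imwrite('pics/z10.png',cv2.resize(a[100:320,0:260],None,fx=2.7,fy=2.7,interpolation=cv2.INTER_CUBIC))"
```

```text
camera board [ -20.  -170.3  270.2] above underside plane mm -6.8
farL [-28. 110.] farR [243. 273.] topL [-134.  209.] nearL [ 72. 177.] nearR [222. 266.] ringC [139. 215.] ring+ [128. 205.] ring- [147. 221.] ringR [188. 244.] ringL [ 87. 183.]
```

View pics/z10.png

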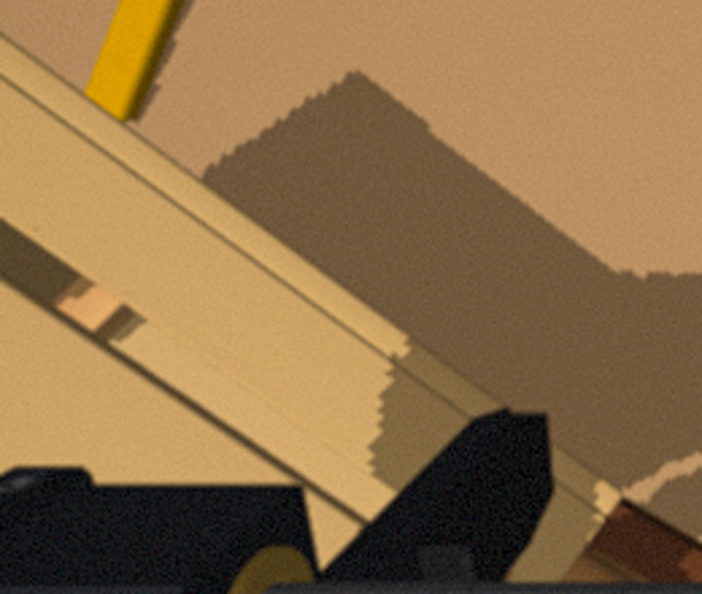

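```bash
python3 -m handwheel '[-1,2.5,2.9,-4.1,0, -1,6,6,-8.6,0, -1,10,9.1,-13.2,0, -1,13.5,12,-17.3,0, -1,17.5,14.8,-21.4,0]'; python3 g.py;python3 tilt.py top -121 t11.png
```

```text
time_s: 18.02
ee_pos: [0.5823, -0.1993, 0.1368]
tcp_rot: [2.575, 1.545, 0.123]
ft_force: [3.5, -2.0, 3.1]
grip_width: 0.998
t 18.02 tip board [ -55.3 -216.4  105.8] yaw 34.73 F board [ 3.3 -2.3  3.1] w 1.0
turn to 0: 34.7
plane pts 626 of 1359 centre [-96.2 -90.5 114.3] n [ 0.692 -0.055  0.72 ] tilt x -43.9 roll y -3.2
```

```bash
python3 -m handwheel '[-1,5.5,3.4,-4.9,0, -1,11.5,6.8,-9.9,0, -1,18.5,10,-14.4,0, -1,26,13.1,-18.9,0, -1,33,15.7,-22.6,0]'; python3 g.py;python3 tilt.py top -121 t12.png
```

```text
time_s: 18.7
ee_pos: [0.6109, -0.1963, 0.103]
tcp_rot: [2.618, 1.546, 0.166]
ft_force: [4.0, -0.4, 1.4]
grip_width: 1.004
t 18.7 tip board [ -26.6 -215.8   72. ] yaw 34.73 F board [ 3.9 -0.7  1.4] w 1.0
turn to 0: 34.7
plane pts 1100 of 1548 centre [-127.4 -129.2   27.5] n [-0.445  0.034  0.895] tilt x 26.4 roll y 1.9
```

```bash
python3 -m handwheel '[-1,7.5,2.3,-3.3,0, -1,15,4.3,-6.2,0, -1,22.5,6,-8.6,0, -1,29.5,7.4,-10.7,0, -1,36,8.6,-12.3,0]'; python3 g.py;python3 tilt.py top -121 t13.png
```

```text
time_s: 19.38
ee_pos: [0.6266, -0.1947, 0.0657]
tcp_rot: [2.649, 1.547, 0.197]
ft_force: [4.1, 0.3, -0.0]
grip_width: 1.003
t 19.38 tip board [ -10.7 -215.5   34.7] yaw 34.72 F board [ 4.1 -0.1 -0. ] w 1.0
turn to 0: 34.7
plane pts 814 of 1206 centre [ -98.6 -126.8   15.9] n [-0.155  0.017  0.988] tilt x 8.9 roll y 1.0
```

```bash
python3 -m handwheel '[-1,5.5,0.4,-0.6,0, -1,11,0.8,-1.2,0, -1,16.5,1.2,-1.8,0, -1,22,1.6,-2.4,0, -1,26,2.5,-3.5,0]'; python3 g.py;python3 tilt.py top -121 t14.png
```

```text
time_s: 20.05
ee_pos: [0.6336, -0.1945, 0.0408]
tcp_rot: [2.603, 1.543, 0.151]
ft_force: [5.1, 0.2, 3.9]
grip_width: 1.001
t 20.05 tip board [  -3.8 -215.9    9.8] yaw 34.69 F board [ 5.1 -0.2  3.9] w 1.0
turn to 0: 34.7
plane pts 527 of 725 centre [ -88.5 -119.8    5.1] n [-0.005 -0.     1.   ] tilt x 0.3 roll y -0.0
```

```bash
python3 -m handwheel '[-1,0,4.5,-6.5,0, -1,5,4.5,-6.5,0, -1,7.5,4.5,-6.5,0, -1,7.5,4.5,-6.5,0]'; python3 g.py
```

```text
time_s: 20.6
ee_pos: [0.6403, -0.1934, 0.0322]
tcp_rot: [2.658, 1.546, 0.206]
ft_force: [-1.4, 0.9, 1.9]
grip_width: 0.997
t 20.6 tip board [   3.  -215.4    1.2] yaw 34.69 F board [-1.3  1.   1.9] w 1.0
turn to 0: 34.7
```

```bash
python3 -m handwheel '[-1,-2,3.4,-0,0, -1,-2,-2.3,3.3,0, -1,-2,-5.7,8.2,0, -1,-2,-7.4,10.7,0, -1,-2,-7.4,10.7,0]'; python3 g.py
```

```text
time_s: 21.22
ee_pos: [0.6326, -0.1947, 0.0373]
tcp_rot: [2.559, 1.535, 0.104]
ft_force: [11.0, 3.6, 3.8]
grip_width: 0.998
t 21.23 tip board [  -4.8 -216.     6.3] yaw 34.56 F board [11.3  2.7  3.8] w 1.0
turn to 0: 34.6
```

```bash
python3 -m handwheel '[-1,0,2.9,-4.1,0, -1,5,2.9,-4.1,0, -1,5.5,0,0,0, -1,5.5,-1.7,2.5,0, -1,5.5,-1.7,2.5,0]'; python3 g.py
```

```text
time_s: 21.85
ee_pos: [0.634, -0.1953, 0.034]
tcp_rot: [2.517, 1.525, 0.06]
ft_force: [10.9, 2.4, 3.8]
grip_width: 0.998
t 21.85 tip board [  -3.5 -216.8    3. ] yaw 34.43 F board [11.1  1.5  3.8] w 1.0
turn to 0: 34.4
```

```bash
python3 -m handwheel '[-1,-3,-2.8,4,0, -1,-8,-3.2,4.6,0, -1,-13,-3.6,5.2,0, -1,-18,-4,5.8,0, -1,-22,-4.5,6.4,0]'; python3 g.py; python3 tilt.py top -121 t15.png
```

```text
time_s: 22.48
ee_pos: [0.627, -0.1958, 0.056]
tcp_rot: [2.514, 1.521, 0.055]
ft_force: [6.6, 2.1, 0.3]
grip_width: 0.999
t 22.48 tip board [ -10.5 -216.7   25. ] yaw 34.35 F board [6.8 1.6 0.3] w 1.0
turn to 0: 34.3
plane pts 997 of 1436 centre [-104.2 -122.3   17.1] n [-0.175  0.005  0.985] tilt x 10.1 roll y 0.3
```

```bash
python3 -m handwheel '[-1,-7.7,-2.5,3.7,0, -1,-15.3,-3.6,5.3,0, -1,-22.7,-4.9,7.2,0, -1,-30,-6.5,9.5,0, -1,-36,-8.1,11.8,0]'; python3 g.py;python3 tilt.py top -121 t16.png
```

```text
time_s: 23.15
ee_pos: [0.6143, -0.1973, 0.0936]
tcp_rot: [2.495, 1.513, 0.035]
ft_force: [8.3, 2.3, 2.5]
grip_width: 1.0
t 23.15 tip board [ -23.3 -217.1   62.6] yaw 34.27 F board [8.4 1.6 2.5] w 1.0
turn to 0: 34.3
plane pts 1086 of 1667 centre [-127.7 -125.8   28.8] n [-0.472  0.03   0.881] tilt x 28.2 roll y 1.7
```

```bash
python3 -m handwheel '[-1,-7.3,-3.2,4.6,0, -1,-14.7,-5.7,8.4,0, -1,-21.6,-8.6,12.6,0, -1,-28,-11.7,17.1,0, -1,-32.7,-14.1,20.7,0]'; python3 g.py;python3 tilt.py top -121 t17.png
```

```text
time_s: 23.82
ee_pos: [0.5904, -0.1998, 0.128]
tcp_rot: [2.477, 1.505, 0.015]
ft_force: [6.7, 2.6, 6.5]
grip_width: 0.999
t 23.82 tip board [ -47.3 -217.7   97. ] yaw 34.19 F board [6.9 2.1 6.5] w 1.0
turn to 0: 34.2
plane pts 687 of 1432 centre [-98.9 -92.2 114.2] n [ 0.693 -0.039  0.72 ] tilt x -43.9 roll y -2.2
```

```bash
python3 -m handwheel '[-1,-5.8,-4.2,6.1,0, -1,-11.1,-7.6,11.2,0, -1,-14.8,-10.2,15,0, -1,-18.1,-12.8,18.8,0, -1,-20,-14.2,20.9,0]'; python3 g.py;python3 tilt.py top -121 t18.png; python3 und.py 61 w18.png;  python3 -c "
import cv2
a=cv2.imread('pics/w18.png');cv2.imwrite('pics/z18.png',cv2.resize(a[80:320,0:290],None,fx=2.4,fy=2.4,interpolation=cv2.INTER_CUBIC))"
```

```text
time_s: 24.5
ee_pos: [0.5653, -0.2022, 0.1487]
tcp_rot: [2.468, 1.5, 0.005]
ft_force: [5.1, 1.2, 7.6]
grip_width: 0.997
t 24.5 tip board [ -72.5 -217.9  117.7] yaw 34.15 F board [5.2 0.8 7.6] w 1.0
turn to 0: 34.1
plane pts 865 of 1121 centre [-125.3  -94.6  128.4] n [ 0.487 -0.039  0.873] tilt x -29.2 roll y -2.3
camera board [ -15.7 -172.   267.3] above underside plane mm 1.3
farL [-58. 132.] farR [229. 293.] topL [-177.  239.] nearL [ 55. 194.] nearR [211. 281.] ringC [123. 233.] ring+ [109. 225.] ring- [132. 238.] ringR [174. 261.] ringL [ 68. 202.]
```

View pics/z18.png

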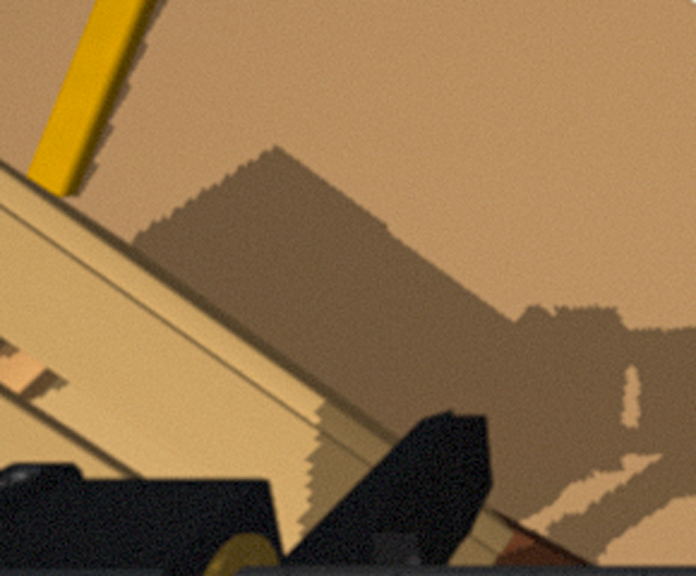

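```bash
python3 -m handwheel '[-1,-1,-1.7,2.5,0, -1,-1.8,-2.5,3.6,0, -1,-1.8,-2.5,3.6,0]'; python3 g.py;python3 tilt.py top -121 t19.png; python3 und.py 62.5 w19.png;  python3 -c "
import cv2
a=cv2.imread('pics/w19.png');cv2.imwrite('pics/z19.png',cv2.resize(a[120:300,0:240],None,fx=3.3,fy=3.3,interpolation=cv2.INTER_CUBIC))"
```

```text
time_s: 24.98
ee_pos: [0.5615, -0.2026, 0.1512]
tcp_rot: [2.468, 1.498, 0.004]
ft_force: [3.4, 1.8, 6.5]
grip_width: 0.999
t 24.98 tip board [ -76.3 -218.   120.2] yaw 34.1 F board [3.5 1.5 6.5] w 1.0
turn to 0: 34.1
plane pts 902 of 1109 centre [-129.   -94.5  129.7] n [ 0.459 -0.03   0.888] tilt x -27.3 roll y -1.7
camera board [ -19.6 -172.   269.9] above underside plane mm 4.0
farL [-56. 130.] farR [230. 290.] topL [-169.  236.] nearL [ 58. 190.] nearR [213. 277.] ringC [125. 229.] ring+ [111. 222.] ring- [135. 234.] ringR [176. 258.] ringL [ 71. 198.]
```

View pics/z19.png

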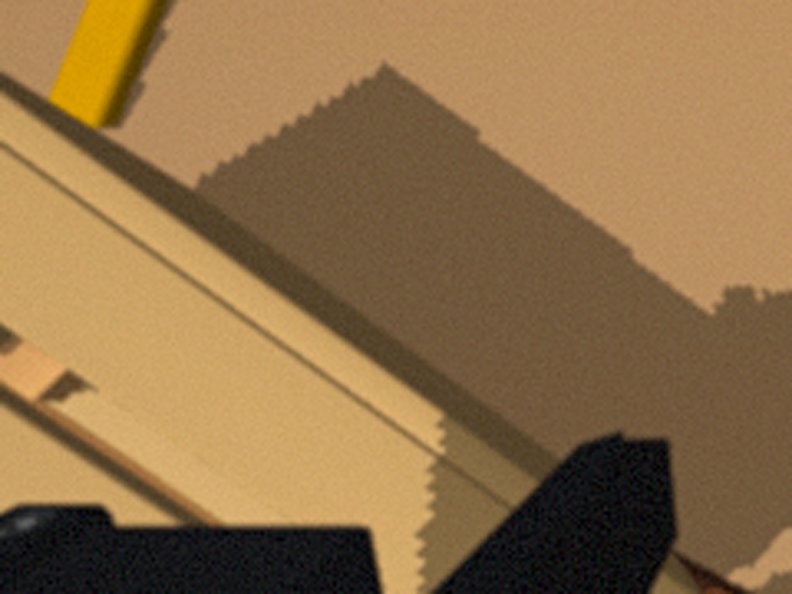

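```bash
python3 -c "
import cv2,numpy as np
a=cv2.imread('pics/w19.png').astype(float)
# straighten along far edge line: from (0,143) to (170,262)
p0=np.array([0,143.]);p1=np.array([170,262.])
u=(p1-p0)/np.linalg.norm(p1-p0);n=np.array([u[1],-u[0]])
L=np.linalg.norm(p1-p0);print(L)
mx=np.array([[p0+u*s+n*t for s in np.arange(0,L,.5)] for t in np.arange(24,-16,-.5)],np.float32)
w=cv2.remap(a.astype(np.float32),mx[...,0],mx[...,1],cv2.INTER_LINEAR)
w=np.clip((w-20)*2.2,0,255).astype(np.uint8)
cv2.imwrite('pics/st19.png',cv2.resize(w,(780,420),interpolation=cv2.INTER_CUBIC))"
```

```text
207.51144546747295
```

View pics/st19.png

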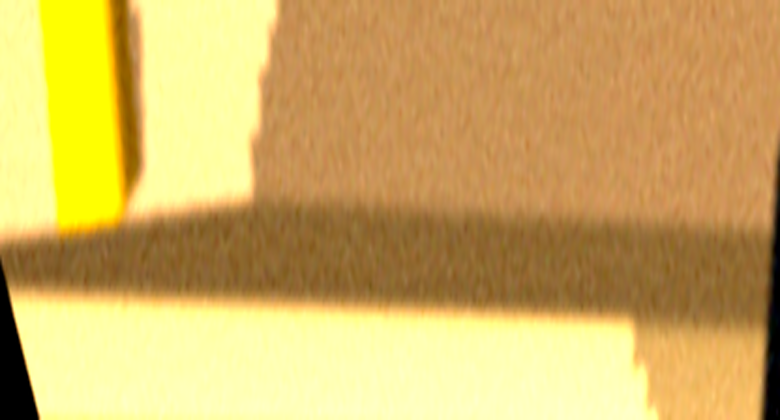

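```bash
python3 -c "
import cv2,numpy as np
a=cv2.imread('pics/w19.png').astype(np.float32)
p0=np.array([0,143.]);p1=np.array([170,262.])
u=(p1-p0)/np.linalg.norm(p1-p0);n=np.array([u[1],-u[0]]);L=207
for t in (0,1,2,3,4,5,6,7):
  mx=np.array([[p0+u*s+n*t for s in np.arange(0,L,.5)]],np.float32)
  w=cv2.remap(a,mx[...,0],mx[...,1],cv2.INTER_LINEAR)[0].mean(1)
  print(t,w[:400].reshape(-1,25).mean(1).round(0).astype(int))
"
```

```text
0 [61 62 63 63 63 64 63 66 65 65 65 65 66 67 66 65]
1 [75 65 63 64 65 63 64 66 65 65 65 65 65 66 66 66]
2 [106  82  68  63  62  64  65  64  65  65  65  66  66  68  69  72]
3 [130 108  86  74  64  65  64  66  65  67  68  71  73  76  78  81]
4 [137 125 109 103  80  68  66  69  71  76  78  80  83  85  85  87]
5 [136 127 116 131 112  83  76  78  80  83  85  86  87  87  88  87]
6 [135 126 109 138 136  99  84  84  85  86  86  87  87  87  87  87]
7 [135 125 100 136 139 105  86  87  85  86  86  85  87  87  86  87]
```

```bash
python3 -m handwheel '[-1,3,2.8,-4.2,0, -1,7,6.2,-9.2,0, -1,12,9.6,-14.2,0, -1,17.5,13,-19.2,0, -1,23,16,-23.7,0]'; python3 g.py -23.3 -217 62.6 -10.5 -217 25;python3 tilt.py top -121 t20.png
```

```text
time_s: 25.7
ee_pos: [0.5917, -0.2001, 0.1293]
tcp_rot: [2.474, 1.499, 0.01]
ft_force: [1.8, -1.5, 0.1]
grip_width: 0.996
t 25.7 tip board [ -46.  -218.    98.3] yaw 34.1 F board [ 1.7 -1.6  0.1] w 1.0
to [ -23.3 -217.    62.6] shift [ 37.3  10.3 -17.3]
to [ -10.5 -217.    25. ] shift [ 75.7  15.8 -25.8]
turn to 0: 34.1
plane pts 710 of 1542 centre [-93.7 -93.5 114.9] n [ 0.682 -0.075  0.727] tilt x -43.2 roll y -4.3
```

```bash
python3 -m handwheel '[-1,6,2.8,-4.3,0, -1,13,5.2,-8.3,0, -1,21,7.2,-11.8,0, -1,29,9,-14.9,0, -1,36.5,10,-17,0]'; python3 g.py -10.5 -217 25;python3 tilt.py top -121 t21.png
```

```text
time_s: 26.38
ee_pos: [0.6153, -0.1969, 0.0937]
tcp_rot: [2.478, 1.497, 0.013]
ft_force: [4.7, -0.1, 0.7]
grip_width: 0.999
t 26.38 tip board [ -22.2 -216.8   62.7] yaw 34.07 F board [ 4.7 -0.5  0.7] w 1.0
to [ -10.5 -217.    25. ] shift [38.4  5.  -7.3]
turn to 0: 34.1
plane pts 1143 of 1698 centre [-125.2 -123.6   27.9] n [-0.457  0.05   0.888] tilt x 27.3 roll y 2.9
```

```bash
python3 -m handwheel '[-1,7.5,1.6,-2.4,0, -1,15,2.9,-4.4,0, -1,22.5,3.8,-5.8,0, -1,30,4.5,-6.7,0, -1,37.5,4.8,-7.1,0]'; python3 g.py -3.5 -216 3;python3 tilt.py top -121 t22.png
```

```text
time_s: 27.05
ee_pos: [0.6275, -0.1959, 0.0558]
tcp_rot: [2.482, 1.495, 0.017]
ft_force: [6.0, 0.3, -0.1]
grip_width: 0.997
t 27.05 tip board [  -9.9 -216.8   24.8] yaw 34.04 F board [ 6.  -0.2 -0.1] w 1.0
to [  -3.5 -216.     3. ] shift [22.2  1.9 -4.5]
turn to 0: 34.0
plane pts 1239 of 1671 centre [-109.7 -122.6   14.8] n [-0.159  0.019  0.987] tilt x 9.1 roll y 1.1
```

```bash
python3 -m handwheel '[-1,5,0,-0.3,0, -1,10,0.2,-0.6,0, -1,15,0.5,-1,0, -1,20,0.8,-1.6,0, -1,21,2,-3.5,0]'; python3 g.py;python3 tilt.py top -121 t23.png
```

```text
time_s: 27.72
ee_pos: [0.6358, -0.1953, 0.0358]
tcp_rot: [2.476, 1.49, 0.01]
ft_force: [7.3, 0.3, 2.3]
grip_width: 1.004
t 27.73 tip board [  -1.6 -217.     4.8] yaw 33.97 F board [ 7.3 -0.3  2.3] w 1.0
turn to 0: 34.0
plane pts 891 of 1119 centre [ -99.5 -121.     5.1] n [0.002 0.005 1.   ] tilt x -0.1 roll y 0.3
```

```bash
sed -i "s/q=p\[:2\]-C; z=-M/t=p+22*M[:,0]; q=t[:2]-C; z=-M/; s/p\[2\]-22-9\]/t[2]-9]/" g.py; python3 -m handwheel '[-1,0,8,-12,0, -1,-40,14,-20,0, -1,-100,14,-20,0, -1,-150,14,-20,0, -1,-150,14,-20,0]'; python3 g.py -215 134 150; python3 -c "
import g
print(g.st()[2].round(3))"; python3 m.py
```

```text
time_s: 28.4
ee_pos: [0.6502, -0.1948, 0.1924]
tcp_rot: [2.442, 1.484, -0.024]
ft_force: [0.5, -0.2, -0.3]
grip_width: 0.995
t 28.4 tip board [  14.6 -217.8  161.4] yaw 34.03 F board [ 0.5 -0.2 -0.3] w 0.99
to [-215.  134.  150.] shift [ -11.6 -420.1   -5.8]
turn to 0: 34.0
[[ 0.087  0.623 -0.777]
 [-0.002 -0.78  -0.626]
 [-0.996  0.056 -0.066]]
line ((671.794921875, 92.15794372558594), (51.81294631958008, 466.75238037109375), 4.254995822906494) [670.9 103.6]
L [493.3 145.9] [129.6 161.9] 4.9329657554626465
R [ 520.1 -108.6] [129.5 159.1] 1.3399163484573364
board ((618.6055908203125, 22.19329833984375), (399.77020263671875, 641.002197265625), 4.937659740447998)
[[ 391.9  324.3]
 [ 447.  -314.3]
 [ 845.3 -279.9]
 [ 790.2  358.7]]
strip [319 265  26  13 222] ((451.93231201171875, -237.37844848632812), (21.387737274169922, 54.88404846191406), 5.447454929351807)
[[ 438.7 -211.1]
 [ 443.9 -265.7]
 [ 465.2 -263.7]
 [ 460.  -209. ]]
```

```bash
python3 g.py -5 -121 100; python3 -m handwheel '[-1,30,-60,-30,10, -1,60,-90,-40,20, -1,62,-92,-40,30, -1,62,-92,-40,34, -1,62,-92,-40,34]'; python3 g.py -8 -121 14 -40 -121 14
```

```text
t 28.5 tip board [  11.6 -216.4  155.5] yaw 34.0 F board [-0.6  0.8 -1. ] w 1.0
to [  -5. -121.  100.] shift [ 53.5 -91.  -36.1]
turn to 0: 34.0
time_s: 29.12
ee_pos: [0.6235, -0.0961, 0.1193]
tcp_rot: [3.088, 1.499, 0.03]
ft_force: [0.6, -0.7, -0.1]
grip_width: 1.001
t 29.12 tip board [  -4.  -117.1   88.4] yaw 0.0 F board [ 0.6 -0.7 -0.1] w 1.0
to [  -8. -121.   14.] shift [73.9  3.6  9.3]
to [ -40. -121.   14.] shift [71.6  3.6 41.2]
turn to 0: 0.0
```

```bash
python3 -m handwheel '[-1,40,4,6,0, -1,74,4,8,0, -1,74,4,20,0, -1,73,4,30,0, -1,72,4,38,0]'; python3 g.py; python3 -m handwheel '[-1,0,0,3,0, -1,0,0,6,0, -1,0,0,7,0]'; python3 g.py
```

```text
time_s: 29.75
ee_pos: [0.593, -0.1033, 0.047]
tcp_rot: [3.082, 1.493, 0.024]
ft_force: [11.6, 6.6, 3.1]
grip_width: 0.996
t 29.75 tip board [ -34.9 -121.7   16.1] yaw -0.03 F board [12.1  5.6  3.1] w 1.0
turn to 0: -0.0
time_s: 30.12
ee_pos: [0.5916, -0.1036, 0.0513]
tcp_rot: [3.074, 1.48, 0.015]
ft_force: [9.9, 6.2, 3.9]
grip_width: 0.997
t 30.12 tip board [ -36.1 -122.    20.4] yaw -0.06 F board [10.4  5.4  3.9] w 1.0
turn to 0: -0.1
```

```bash
python3 -m handwheel '[-1,0,0,-15,0, -1,-50,0,-25,0, -1,-112,0,-25,0, -1,-130,0,-25,0, -1,-130,0,-25,0]'; python3 m.py | grep -E '^(L|R)'; python3 g.py -230 134 150
```

```text
time_s: 30.75
ee_pos: [0.6058, -0.1022, 0.1855]
tcp_rot: [3.06, 1.476, 0.001]
ft_force: [-0.5, 0.1, -0.2]
grip_width: 1.001
L [493.2 146.3] [129.5 161.1] 4.960333824157715
R [ 515.5 -108.2] [129.1 159.1] 4.818056106567383
t 30.85 tip board [ -24.1 -121.   150.5] yaw -0.06 F board [-0.6 -1.1 -0.1] w 1.0
to [-230.  134.  150.] shift [ -19.  -254.7  205.4]
turn to 0: -0.1
```

```bash
python3 -m handwheel '[-1,-19,-255,206,0, -1,-19,-255,206,0, -1,-19,-255,206,0, -1,-19,-255,206,0, -1,-19,-255,206,0]';  python3 g.py -222 135 150 -222 135 14
```

```text
time_s: 31.48
ee_pos: [0.3848, 0.1239, 0.1782]
tcp_rot: [3.067, 1.487, 0.007]
ft_force: [0.3, 0.3, 0.3]
grip_width: 1.002
t 31.48 tip board [-223.2  122.1  147.3] yaw -0.12 F board [0.4 0.3 0.3] w 1.0
to [-222.  135.  150.] shift [ -2.7 -12.9  -1.4]
to [-222.  135.   14.] shift [132.8 -13.8   9.9]
turn to 0: -0.1
```

```bash
python3 -m handwheel '[-1,40,-14,9,0, -1,90,-14,9,0, -1,125,-14,9,0, -1,131,-14,9,0, -1,131,-14,9,0]';  python3 g.py -192 135 14; python3 -c "
from h import *
save('side','s30.png');save('wrist','w30.png')
a=cv2.imread('pics/w30.png');b=cv2.imread('pics/s30.png');cv2.imwrite('pics/c30.png',cv2.resize(np.hstack([a,b]),(800,300)))"
```

```text
time_s: 32.1
ee_pos: [0.3848, 0.1369, 0.0459]
tcp_rot: [3.056, 1.49, -0.004]
ft_force: [0.5, 0.5, 1.2]
grip_width: 1.001
t 32.1 tip board [-222.3  134.9   15. ] yaw -0.13 F board [0.5 0.4 1.2] w 1.0
to [-192.  135.   14.] shift [  3.4  -0.2 -30.1]
turn to 0: -0.1
```

View pics/c30.png

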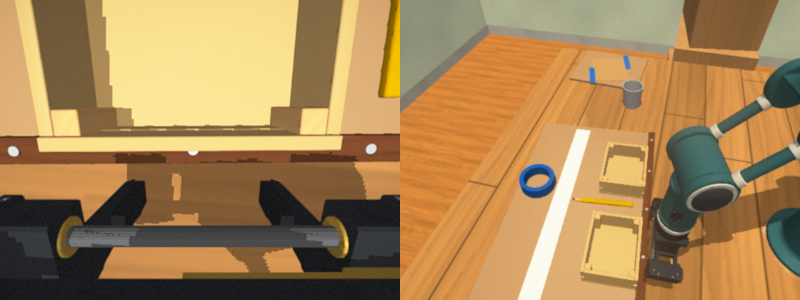

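```bash
python3 -m handwheel '[-1,2,0,-14,0, -1,3.2,0,-26,0, -1,4,0,-36,0, -1,4.8,0,-46,0, -1,5.6,0,-56,0]';  python3 g.py -80 135 14
```

```text
time_s: 32.83
ee_pos: [0.4427, 0.1418, 0.0466]
tcp_rot: [3.068, 1.487, 0.007]
ft_force: [-2.9, -0.3, 3.2]
grip_width: 1.0
t 32.83 tip board [-164.1  135.1   15.7] yaw -0.14 F board [-2.9 -0.1  3.2] w 1.0
to [-80. 135.  14.] shift [  8.6  -0.2 -83.6]
turn to 0: -0.1
```

```bash
python3 -m handwheel '[-1,1.5,0,-11,0, -1,2.5,0,-22,0, -1,3.5,0,-33,0, -1,4.5,0,-44,0, -1,5.5,0,-55,0]';  python3 g.py -80 135 14; python3 -c "
from h import *
import g
p,d=save('top','t31.png'); P=cloud('top',d)
im=cv2.imread('pics/t31.png');cv2.imwrite('pics/t31z.png',cv2.resize(im[80:310,50:380],None,fx=2.4,fy=2.4,interpolation=cv2.INTER_CUBIC))"
```

```text
time_s: 33.45
ee_pos: [0.4984, 0.1463, 0.0457]
tcp_rot: [3.067, 1.488, 0.007]
ft_force: [-3.8, 0.1, 3.8]
grip_width: 1.0
t 33.45 tip board [-108.1  134.9   14.8] yaw -0.14 F board [-3.8  0.5  3.8] w 1.0
to [-80. 135.  14.] shift [  3.1  -0.2 -28. ]
turn to 0: -0.1
```

View pics/t31z.png

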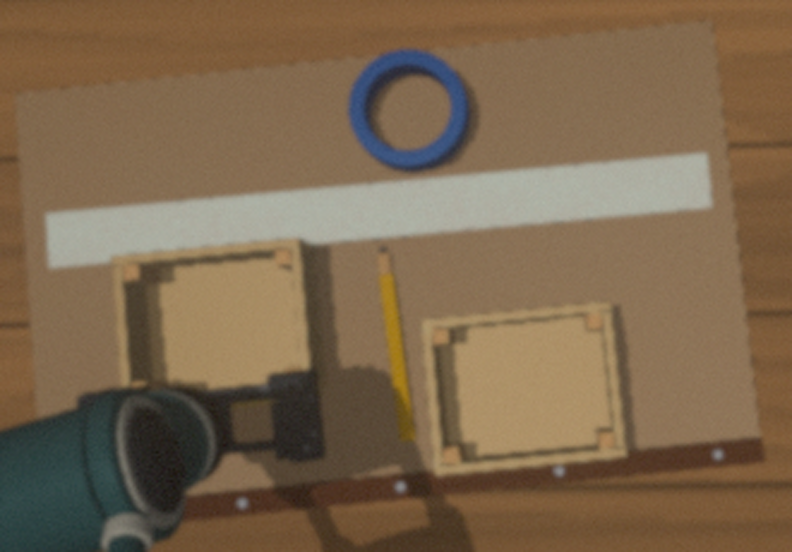

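```bash
python3 -m handwheel '[-1,1,0,-9,0, -1,2,0,-17,0, -1,2.5,0,-23,0, -1,2.7,0,-27,0, -1,2.7,0,-29,0]';  python3 g.py; python3 -m handwheel '[-1,0,0,8,0, -1,0,0,20,0, -1,-60,0,25,0, -1,-120,0,25,0, -1,-130,0,25,0]'; python3 g.py -260 134 150
```

```text
time_s: 34.12
ee_pos: [0.5298, 0.149, 0.0459]
tcp_rot: [3.075, 1.484, 0.014]
ft_force: [-0.7, 0.4, -0.6]
grip_width: 1.003
t 34.12 tip board [-76.6 134.9  14.9] yaw -0.14 F board [-0.6  0.5 -0.6] w 1.0
turn to 0: -0.1
time_s: 34.75
ee_pos: [0.4959, 0.1476, 0.1784]
tcp_rot: [3.099, 1.475, 0.038]
ft_force: [-0.4, 0.4, 1.1]
grip_width: 0.997
t 34.75 tip board [-110.2  136.4  147.5] yaw -0.13 F board [-0.3  0.5  1.1] w 1.0
to [-260.  134.  150.] shift [-16.8   2.8 148.8]
turn to 0: -0.1
```

```bash
python3 -m handwheel '[-1,-17,3,60,0, -1,-17,3,110,0, -1,-17,3,120,0, -1,-17,3,120,0, -1,-17,3,120,0]'; cat > fin.py <<'E'
from h import *
import g
p,d=save('top','fin.png'); P=cloud('top',d)*1000
q=P[...,:2]-g.C; X=np.stack([q@g.ex,q@g.ey,P[...,2]-9],-1)
for cnm,ylo,yhi,xlo,xhi in (('L',40,235,-90,90),('R',-220,-25,-190,-30)):
    mm=(X[...,0]>xlo)&(X[...,0]<xhi)&(X[...,1]>ylo)&(X[...,1]<yhi)&(X[...,2]>45)&(X[...,2]<85)
    mm=cv2.morphologyEx(mm.astype(np.uint8),cv2.MORPH_OPEN,np.ones((2,2)))
    n,l,s,_=cv2.connectedComponentsWithStats(mm); mm=l==1+np.argmax(s[1:,4])
    Q=pts('top',mm>0,.069)*1000-g.C; B=np.stack([Q@g.ex,Q@g.ey],1).astype(np.float32)
    r_=cv2.minAreaRect(B); print(cnm,np.round(r_[0],1),np.round(r_[1],1),round(r_[2],2)); print(cv2.boxPoints(r_).round(1).tolist())
im=cv2.imread('pics/fin.png')
m=(im.min(2)>125).astype(np.uint8); m[:, :55]=0; m[:,360:]=0; m[:130]=0;m[200:]=0
n,l,s,_=cv2.connectedComponentsWithStats(m); i=1+np.argmax(s[1:,4]); Q=pts('top',l==i,.009)*1000-g.C
B=np.stack([Q@g.ex,Q@g.ey],1)
for y in (50,220,-100): 
    k=B[abs(B[:,1]-y)<12]; print('tape at by',y,k[:,0].min().round(1) if len(k) else None,k[:,0].max().round(1) if len(k) else None)
cv2.imwrite('pics/finz.png',cv2.resize(im[80:310,50:380],None,fx=2.4,fy=2.4,interpolation=cv2.INTER_CUBIC))
for l in('tape_roll','pencil','mug'): print(l,[(round(o['conf'],2),np.round(o['pixel'],0)) for o in optics.cut_out('top',l)[:1]])
save('side','finside.png')
E
python3 fin.py
```

```text
time_s: 35.38
ee_pos: [0.3766, 0.1351, 0.1842]
tcp_rot: [3.101, 1.474, 0.04]
ft_force: [-0.1, -0.6, -0.2]
grip_width: 1.001
L [ -2.7 133.9] [162.1 129.8] 89.93
[[-67.80000305175781, 53.0], [62.099998474121094, 52.79999923706055], [62.29999923706055, 214.89999389648438], [-67.5, 215.0]]
R [-114.1 -120.1] [159.1 129.4] 89.96
[[-178.89999389648438, -199.60000610351562], [-49.5, -199.60000610351562], [-49.400001525878906, -40.599998474121094], [-178.8000030517578, -40.5]]
tape at by 50 33.8 83.0
tape at by 220 75.6 84.3
tape at by -100 32.3 81.4
tape_roll []
pencil [(0.66, array([216., 227.]))]
mug [(0.74, array([451., 218.]))]
```

View pics/finz.png

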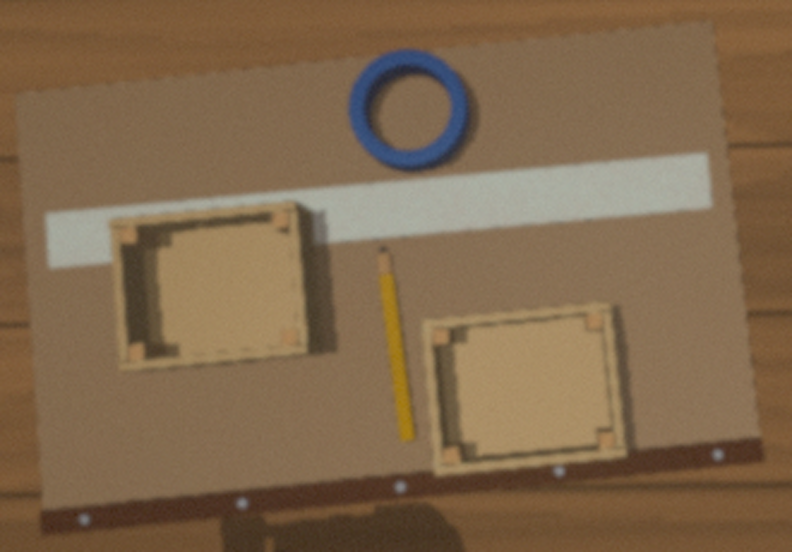

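View pics/finside.png

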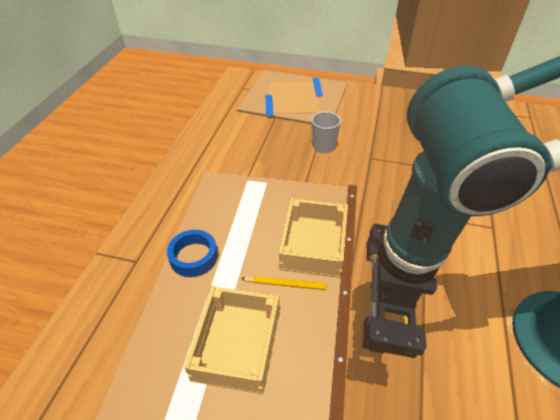

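```bash
python3 -c "
from cell import r
print(r.job_done())"
```

```text
the job is handed in; nothing more can be done
None
```

I tipped both crates, left first, pushed the left one to the tape as the marked crate, and handed the job in at about 36 s. The mark itself was never seen: I chose the left crate because the right one's underside looked blank.

- **Left crate:** it was tipped to about 61°, judged from the fingertip position and not measured by depth, held for about half a second, and lowered flat. No camera could see its underside: neither the side nor the top camera has the angle, and the wrist camera was blocked.
- **Right crate:** it was tipped twice, because the first time (about 60°) the wrist camera still sat just below the plane of the underside. The second time, at a measured 62.7°, the underside showed as a thin, grazing band. Its brightness was even where a ring would have been, so I took this crate as unmarked. It was lowered flat each time, then pushed square against the stop strip because it had turned about 3.5°.
- **Dispatch:** the left crate was pushed flat from behind.

Last checks, from the top and side pictures:

- **Far edge:** it lies at 62 mm in the board's x, parallel to it. The tape was measured from 34 to 83 mm near the crate's right end, so the whole edge is on it. At the left end only the tape's far side (84 mm) could be measured, because the crate hides the rest.
- **Other crate:** it is flat and square at the strip.
- **Bystanders:** the pencil and cup were found within a few pixels of where they began. The network did not find the tape roll in the last top picture, but by eye it is in its original place in both views.
- **Robot:** it was clear of everything.

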